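# Set the last eggs in the pan and cover it

## Task

Move the two eggs standing on the black rests into the two empty dimples of the pan's insert, one each, point down as they stand now and about upright, setting them down gently without cracking them or disturbing the egg already there. Then put the steel lid squarely on the pan so that it lies fully down on the rim, and let go. Leave the shaker, the scoop and the portion cups where they are.

Things in the scene. Friction and masses are not known exactly. Their poses are not given: they have to be found in the camera images.
- egg_a_center (a point): The nearer brown hen's egg, 55 mm tall, 43 mm across (widest 6 mm above half height), 58 g, standing point down in a dimpled black rubber rest (70 x 70 x 11 mm, fixed). Point: the egg's centre, half-way up, 29 mm above the table; z up. Fragile: cracks at 20 N from each finger or at a 10 N knock or push against anything. Hold it with 4 to 8 N, at or just above its centre; lower it to its seated height before letting go (never let it fall 1 cm).
- egg_b_center (a point): The farther brown hen's egg, 55 mm tall, 43 mm across (widest 6 mm above half height), 58 g, standing point down in a dimpled black rubber rest (70 x 70 x 11 mm, fixed). Point: the egg's centre, half-way up, 29 mm above the table; z up. As fragile as the nearer one.
- egg_set_center (a point): A third such egg, already seated in one of the pan's three dimples; point: its centre. To be left as it is.
- pocket0_top (a point): The dimple that holds the third egg, like the two others; point: centre of its mouth. Which of the three in the row is taken varies.
- pocket1_top (a point): An empty dimple, in the middle of a 77 x 138 mm section of grey pulp insert on the pan's floor, long side across the pan: an eight-sided 45 degree funnel, 33 mm across at the mouth, 9 mm deep. Point: centre of the mouth, 13 mm above the table; z up. An egg seated in it has its centre 18 mm above this point. The three dimples stand in a row along the pan, 79 mm apart.
- pocket2_top (a point): The other empty dimple, the same; point: centre of its mouth, 13 mm above the table. An egg seated in it has its centre 18 mm above this point.
- pan_rim (a point): Open steel pan (fixed), 265 mm long (x) by 162 mm wide (y) over its rim, 65 mm high, opening 245 x 142 mm, on the table left or right of the eggs. Point: centre of the opening, level with the rim's top; x along its length, z up. A seated egg's top is 6 mm below the rim; from a dimple's centre to each long wall is 71 mm.
- lid_handle (a point): Steel lid, 360 g, 277 x 174 mm, flat on the table on the other side. Its 12 mm flared skirt goes over the outside of the pan's rim with 3 mm play. Point: centre of its black bar handle, 55 mm above the skirt's foot, 40 mm above the plate; bar 14 mm thick (x), 100 mm long (y), 16 mm tall. x along the lid's length. On the pan it is 43 mm above pan_rim, lid along the pan either way round.
- shaker: A glass shaker jar, 56 mm across, 110 mm tall, a bystander; origin at the centre of its underside.
- portion_cups: A stack of white plastic portion cups, 70 mm across, 75 mm tall, a bystander; origin at the centre of its underside.
- scoop: A steel scoop with a black handle, about 260 mm long, lying down, a bystander; origin under the neck between handle and bowl.
Things that resemble listed ones, but are neither listed nor needed, are in the scene too. What is shaped like the part that bears egg_a_center but pink or red is not meant. Leave any purple or red look-alike of the part that bears egg_b_center alone.

How it is judged:
By the outcome, as a careful person would: the job done as asked, in the order asked, and still so for the second after the job is handed in, with the robot touching nothing.
It also fails if it takes over 67 s, if anything falls off the work surface, if the arm or the gripper's body presses on something with over 40 N, if the wrist force passes 120 N, or if a joint passes its speed limit or range.

## Robot

A 7-joint arm with a two-finger parallel gripper is mounted at the origin on the work surface. World frame = base frame: x ahead of the robot, y to its left, z up, the work surface at z = 0. Lengths are in m, angles in rad, forces in N, time in s.
With the tool pointing down it reaches from about 0.425 to 0.95 m from the base axis. Payload 4.7 kg.
Tool frame: the origin (TCP) lies on the centre line of the jaws, within the pads' length; the fingertips stand r.tips_ahead ahead of it and the grasp point (between the pads) lies 5 mm behind it (r.tips_ahead is the distance from the TCP to the fingertips, in m); z points along the fingers, y is the line along which they close (so a half turn about z gives the same grasp; the last joint's range is limited). The gripper opens to 87 mm and grips with 3 to 60 N. Pads are 19 mm wide; open, the fingers measure 117 mm over their backs; the gripper's body (75 mm by 190 mm) begins 51 mm behind the grasp point.
Start: joints at [1.086, 0.469, -0.049, 1.532, 0.024, 1.141, -0.082], TCP at [0.297, -0.606, 0.237] pointing down, gripper open.
Joint ranges: [-2.59, 2.59], [-0.33, 1.99], [-1.39, 1.29], [0.1, 2.45], [-1.04, 4.18], [0.21, 1.99], [-2.66, 2.66]. Speed limits (rad/s): [2.57, 2.57, 3.14, 3.14, 3.14, 3.14, 3.14].

## Interface

Orientations are given as a unit quaternion [w, x, y, z].
In Python, from station import r, kinematics, camera, job, sensors gives the robot as it stands. Calls block until the motion is done:
- r.goto(position, orientation): joint-space move of the TCP to a pose.
- r.servo_line(position, max_speed=0.15, ori=None, guard=None): straight line of the TCP; ori=None keeps the orientation; max_speed is the mean speed in m/s. With guard (N) it stops when the force on the tool has changed by that much, and returns True; else False.
- r.movej(angles): joint-space move.
- r.gripper_open() and r.close_gripper(grip_force=None): open the fingers fully, or close them until they stop; grip_force is the grip in N (None keeps the last).
- r.sleep(seconds).
- kinematics.inverse_kinematics(position, orientation): joint angles nearest the present ones, or None.
- camera(name): name is "scene" or "top" or "wrist"; returns a dict with "img" (420x560x3 uint8, red, green, blue), "K" (3x3 intrinsics, pixels), "k1" (the pictures are not rectified: a ray, as slopes to the right and down, at radius r is drawn at 1 + k1 r^2 times it, then the intrinsics apply), "position" and "orientation" of the camera in the world. Camera axes: x right, y down, z forward; pixel columns grow to the right and rows downward; lengths in m; the calibration is good to about 2 mm. A picture is of the moment at which its call begins. There is no depth.
A pose or a line that the arm cannot do raises r.PlanningError and nothing moves.
- job.hand_in(): hands the job in; it is judged then, once.
Readings, each from a call of its own:
- sensors.read_time_s(): time.
- sensors.read_joint_positions(): joint angles.
- sensors.read_joint_vel(): joint speeds.
- sensors.read_joint_torque(): joint torques, N m.
- sensors.read_ee_pos(): TCP position.
- sensors.read_ee_rot(): TCP orientation.
- sensors.read_contact_force(): force on the tool from outside, world axes, zero at the start.
- sensors.read_torque(): the same for the moment, N m.
- sensors.read_opening(): finger opening in m.
- sensors.read_grip_force(): force on a finger pad.
Only numpy, scipy, OpenCV 4.12 (cv2) and the standard library are available. Lean on these libraries where they do the work, as an engineer would, in place of code of your own. Each camera call takes 0.05 s, during which the arm holds its last target. There are 200 camera calls.

## Working session

There is one attempt and no reset: what is moved stays moved. The work goes in short steps, each a Python script; the robot and the scene stay as the last script left them, time stands still between calls to the robot, and variables do not carry over. Pictures are saved under pics/ and viewed, at most 10 in all, crops included, and the job is handed in when it is done.

```bash
ls; mkdir -p pics; python3 - <<'E'
from station import r,camera,sensors
import cv2
for n in("scene","top"):
    c=camera(n);cv2.imwrite(f"pics/{n}0.png",c["img"][:,:,::-1]);print(n,c["K"],c["k1"],c["position"],c["orientation"])
print(r.tips_ahead,sensors.read_time_s(),sensors.read_ee_rot(),sensors.read_ee_pos())
E
```

```text
pics
scene [[533.73432436   0.         283.47324935]
 [  0.         533.73432436 205.54030673]
 [  0.           0.           1.        ]] -0.18414678936369794 [ 1.32096774 -0.13046374  1.0429925 ] [-0.24544753  0.73040462  0.60091001 -0.21253649]
top [[438.43227395   0.         281.4499132 ]
 [  0.         438.43227395 212.51589589]
 [  0.           0.           1.        ]] 0.04045195503853747 [ 0.39731174 -0.02889477  0.95568291] [-0.07670441  0.74927646 -0.65466043  0.06419454]
0.014 0.1 [-8.28251579e-04  9.74136272e-01  2.25959716e-01 -2.09662681e-04] [ 0.29691817 -0.60564104  0.23561642]
```

View pics/top0.png

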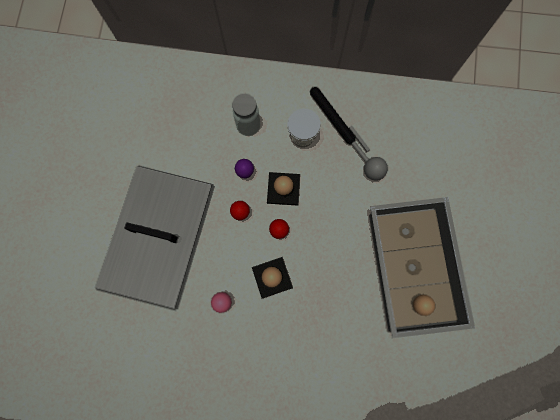

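View pics/scene0.png

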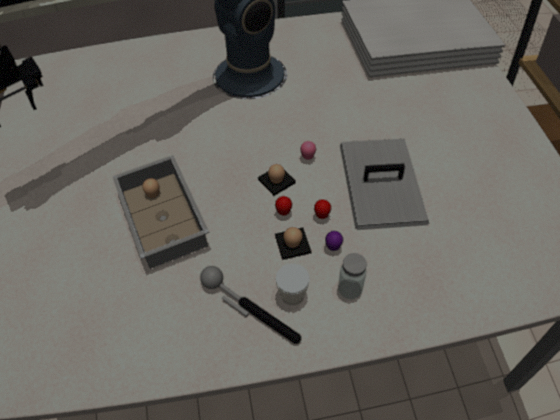

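Top view shows the brown eggs at (271,277) near and (284,185) far on black rests. The look-alikes are pink (221,302), red (240,210), red (279,229) and purple (245,169), so I choose the brown ones. The pan is on the right: its nearest dimple holds the third egg (425,305), and the empty ones are at (413,268) and (407,231). The lid is on the left, with its handle running (127,228)-(176,239). Next is a close crop.

```bash
cat >h.py <<'E'
import numpy as np,cv2
from scipy.spatial.transform import Rotation as R
from station import r,camera,kinematics,sensors,job
def rot(q): return R.from_quat([q[1],q[2],q[3],q[0]])
def px2w(c,uv,z):
    K=c["K"];n=np.array([(uv[0]-K[0,2])/K[0,0],(uv[1]-K[1,2])/K[1,1]]);d=n.copy()
    for _ in range(20): d=n/(1+c["k1"]*(d@d))
    v=rot(c["orientation"]).apply([d[0],d[1],1]);p=np.array(c["position"])
    return p+v*(z-p[2])/v[2]
def w2px(c,p):
    v=rot(c["orientation"]).inv().apply(np.array(p)-c["position"]);d=v[:2]/v[2];d=d*(1+c["k1"]*(d@d))
    return np.array([c["K"][0,0]*d[0]+c["K"][0,2],c["K"][1,1]*d[1]+c["K"][1,2]])
def down(a): # tool y axis (closing line) at world angle a
    a=(a+np.pi/2)%np.pi-np.pi/2
    y=np.array([np.cos(a),np.sin(a),0]);z=np.array([0,0,-1.]);return y,z
def quat(a):
    y=np.array([np.cos(a),np.sin(a),0]);z=np.array([0,0,-1.]);x=np.cross(y,z)
    q=R.from_matrix(np.c_[x,y,z]).as_quat();return np.array([q[3],q[0],q[1],q[2]])
E
sed -i '/^def down/,/^    y=.*return y,z/d' h.py; python3 - <<'E'
from h import *
im=cv2.imread("pics/top0.png")[160:345,90:480];im=cv2.convertScaleAbs(im,alpha=1.6)
cv2.imwrite("pics/c1.png",cv2.resize(im,None,fx=2,fy=2,interpolation=cv2.INTER_CUBIC))
E
tail -8 h.py
```

```text
v=rot(c["orientation"]).apply([d[0],d[1],1]);p=np.array(c["position"])
    return p+v*(z-p[2])/v[2]
def w2px(c,p):
    v=rot(c["orientation"]).inv().apply(np.array(p)-c["position"]);d=v[:2]/v[2];d=d*(1+c["k1"]*(d@d))
    return np.array([c["K"][0,0]*d[0]+c["K"][0,2],c["K"][1,1]*d[1]+c["K"][1,2]])
def quat(a):
    y=np.array([np.cos(a),np.sin(a),0]);z=np.array([0,0,-1.]);x=np.cross(y,z)
    q=R.from_matrix(np.c_[x,y,z]).as_quat();return np.array([q[3],q[0],q[1],q[2]])
```

View pics/c1.png

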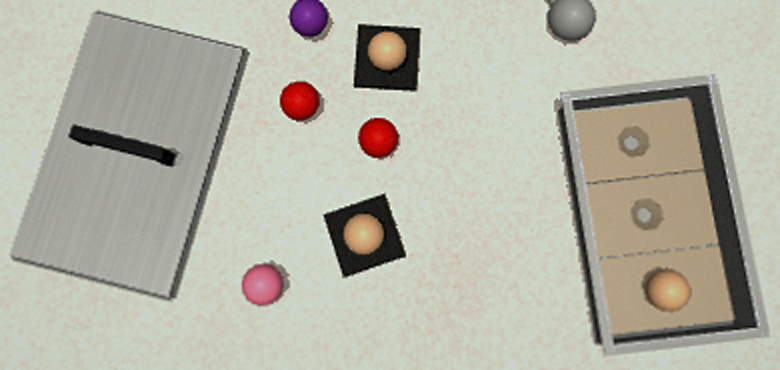

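The crop confirms both brown eggs on black square rests (crop px (364,234) and (387,50)). The empty dimples are at (634,141) and (647,213), and the lid bar runs (72,131)-(175,158).

```bash
python3 - <<'E'
from h import *
c=camera("top")
f=lambda l,z:np.array([px2w(c,(90+(x-.5)/2,160+(y-.5)/2),z)[:2] for x,y in l])
A=f([(325,213),(386,194),(406,258),(345,276)],.011);B=f([(359,25),(420,28),(418,91),(354,87)],.011)
D=f([(634,141),(647,213)],.013);P=f([(560,94),(714,75),(768,335),(605,354)],.065)
L=f([(97,11),(247,48),(173,299),(12,257)],.015);H=f([(71,131),(176,157)],.060)
E=f([(364,234),(387,50),(668,290)],.035)
s=lambda Q:np.round(np.linalg.norm(Q-np.roll(Q,-1,0),axis=1),4)
for n,Q in zip("ABDPLHE",(A,B,D,P,L,H,E)):print(n,Q.mean(0).round(4),s(Q),'\n',Q.round(4).tolist())
print("pan ang",np.degrees([np.arctan2(*(P[0]-P[3])[::-1]),np.arctan2(*(P[1]-P[2])[::-1])]),np.degrees(np.arctan2(*(D[0]-D[1])[::-1])))
print("lid ang",np.degrees([np.arctan2(*(L[0]-L[3])[::-1]),np.arctan2(*(L[1]-L[2])[::-1])]),"bar",np.degrees(np.arctan2(*(H[0]-H[1])[::-1])))
print("red",f([(300,101),(378,138),(309,17),(263,285)],.03))
print(sensors.read_joint_positions())
E
```

```text
A [0.4447 0.0009] [0.0685 0.071  0.0672 0.0697] 
 [[0.462, 0.0471], [0.4909, -0.015], [0.4266, -0.0451], [0.3994, 0.0164]]
B [0.6415 0.0034] [0.0684 0.0722 0.0708 0.0713] 
 [[0.6744, 0.0404], [0.68, -0.0278], [0.6082, -0.0347], [0.6032, 0.0359]]
D [ 0.5461 -0.2832] [0.0781 0.0781] 
 [[0.5839, -0.2735], [0.5083, -0.293]]
P [ 0.5067 -0.2917] [0.1607 0.262  0.1595 0.2612] 
 [[0.6126, -0.1806], [0.6538, -0.336], [0.4003, -0.4023], [0.3602, -0.2479]]
L [0.5014 0.2619] [0.1735 0.2798 0.1761 0.2791] 
 [[0.6499, 0.3318], [0.6303, 0.1594], [0.3523, 0.1908], [0.3729, 0.3657]]
H [0.5011 0.2594] [0.1126 0.1126] 
 [[0.5073, 0.3154], [0.495, 0.2035]]
E [ 0.5061 -0.1024] [0.1992 0.3827 0.3156] 
 [[0.4443, 0.0018], [0.6435, 0.0045], [0.4306, -0.3135]]
pan ang [14.93175934 14.66434802] 14.500111490178718
lid ang [-6.97782167 -6.43945782] bar 83.71010811449038
red [[0.57595701 0.0900905 ]
 [0.54717285 0.00124121]
 [0.67051906 0.09471651]
 [0.37907416 0.09802565]]
[ 1.08608752  0.46927222 -0.04851888  1.53341356  0.02410392  1.14096963
 -0.08228416]
```

```bash
python3 - <<'E'
from h import *
a=np.radians(104.7)
for n,p in dict(A=(.4445,.0012),B=(.6425,.004),P1=(.584,-.273),P2=(.5075,-.2927),LH=(.501,.260)).items():
  for k in(-75.3,104.7,-96.5,83.5):
    for z in(.03,.15,):
      q=kinematics.inverse_kinematics([*p,z],quat(np.radians(k)));print(n,k,z,None if q is None else np.round(q,2))
t=sensors.read_time_s()
r.goto([.4445,.0012,.17],quat(np.radians(-75.3)))
c=camera("wrist");print(sensors.read_time_s()-t,sensors.read_ee_pos(),sensors.read_joint_positions())
im=c["img"][:,:,::-1].copy()
for p in((.4445,.0012,.0565),(.4445,.0012,.011)):
    u=w2px(c,p);print(u);cv2.drawMarker(im,tuple(np.int32(np.round(u))),(255,0,0),0,8,1)
cv2.imwrite("pics/w1.png",im)
E
```

```text
A -75.3 0.03 [ 0.17  0.44 -0.32  2.22  0.27  0.51 -1.68]
A -75.3 0.15 [ 0.32  0.24 -0.48  2.13  0.15  0.8  -1.57]
A 104.7 0.03 [ 0.47  0.52 -0.7   2.21  0.59  0.61  1.16]
A 104.7 0.15 [ 0.69  0.33 -0.92  2.11  0.35  0.85  1.38]
A -96.5 0.03 [ 0.12  0.43 -0.27  2.23  0.23  0.51 -2.01]
A -96.5 0.15 [ 0.29  0.23 -0.44  2.13  0.14  0.8  -1.92]
A 83.5 0.03 [ 0.43  0.5  -0.64  2.21  0.54  0.59  0.84]
A 83.5 0.15 [ 0.65  0.32 -0.88  2.11  0.33  0.85  1.04]
B -75.3 0.03 [ 0.1   0.66 -0.24  1.76  0.22  0.75 -1.57]
B -75.3 0.15 [ 0.18  0.52 -0.35  1.69  0.21  0.97 -1.56]
B 104.7 0.03 [ 0.42  0.77 -0.72  1.74  0.64  0.88  1.24]
B 104.7 0.15 [ 0.46  0.62 -0.78  1.67  0.49  1.05  1.36]
B -96.5 0.03 [ 0.04  0.65 -0.15  1.77  0.14  0.73 -1.87]
B -96.5 0.15 [ 0.1   0.51 -0.24  1.69  0.14  0.96 -1.88]
B 83.5 0.03 [ 0.44  0.78 -0.75  1.74  0.66  0.89  0.85]
B 83.5 0.15 [ 0.45  0.62 -0.76  1.67  0.48  1.05  1.  ]
P1 -75.3 0.03 [ 0.44  0.65 -0.1   1.77  0.09  0.73 -1.02]
P1 -75.3 0.15 [ 0.46  0.5  -0.12  1.69  0.07  0.95 -1.  ]
P1 104.7 0.03 [ 0.83  0.75 -0.66  1.74  0.59  0.86  1.72]
P1 104.7 0.15 [ 0.
[... 690 characters left out ...]
0.94  0.5  -0.66  1.81  0.37  0.96  1.58]
LH -75.3 0.03 [-0.18  0.61 -0.5   1.94  0.44  0.7  -2.26]
LH -75.3 0.15 [ 0.01  0.49 -0.75  1.86  0.4   0.95 -2.23]
LH 104.7 0.03 [ 0.03  0.7  -0.79  1.93  0.69  0.8   0.68]
LH 104.7 0.15 [ 0.27  0.69 -1.19  1.85  0.72  1.12  0.64]
LH -96.5 0.03 [-0.21  0.6  -0.45  1.95  0.4   0.69 -2.59]
LH -96.5 0.15 [-0.    0.48 -0.72  1.86  0.39  0.95 -2.59]
LH 83.5 0.03 [ 0.02  0.69 -0.77  1.93  0.67  0.8   0.32]
LH 83.5 0.15 [ 0.27  0.7  -1.2   1.85  0.73  1.12  0.27]
2.2917 [4.44835008e-01 4.37352702e-04 1.70037635e-01] [ 0.34338563  0.2108671  -0.49459529  2.10747123  0.13253262  0.85204643
 -1.54524544]
[276.67321685 208.54124332]
[276.917597   195.16619639]
```

View pics/w1.png

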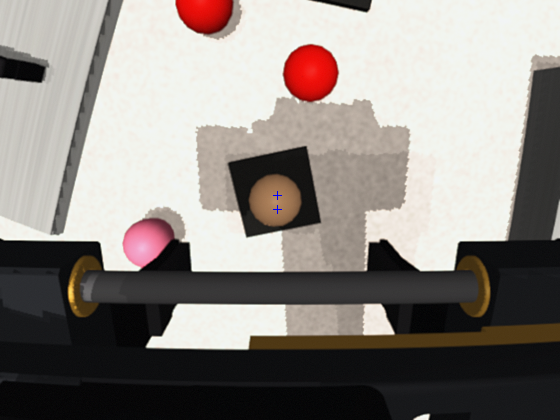

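The wrist view shows egg A at (274.5,200.5) against a predicted (277,202), and the rest centred at (275,192). That is about 2 mm off, so I correct by that and grasp.

```bash
python3 - <<'E'
from h import *
q=quat(np.radians(-75.3))
r.servo_line([.4457,.0025,.08],.2,ori=q)
print(r.servo_line([.4457,.0025,.029],.08,guard=4),sensors.read_ee_pos())
r.close_gripper(6);print(sensors.read_opening(),sensors.read_grip_force(),sensors.read_contact_force())
r.servo_line([.4457,.0025,.13],.12)
print(sensors.read_opening(),sensors.read_grip_force(),sensors.read_contact_force())
r.goto([.5075,-.2927,.17],q)
c=camera("wrist");print(sensors.read_time_s(),sensors.read_ee_pos(),sensors.read_opening(),sensors.read_grip_force())
im=c["img"][:,:,::-1].copy()
for p in((.584,-.273,.013),(.5075,-.2927,.013)):
    u=w2px(c,p);print(u);cv2.drawMarker(im,tuple(np.int32(np.round(u))),(255,0,0),0,8,1)
cv2.imwrite("pics/w2.png",im)
import pickle;pickle.dump(c,open("w2.pkl","wb"))
E
```

```text
False [0.44606864 0.00262594 0.0292921 ]
0.042410044608505025 6.006729989312589 [-1.67976934  1.90372306  3.38929198]
0.04253729010788512 5.998429139144719 [ 0.63316803 -0.32613795 -0.43594612]
6.85 [ 0.50789011 -0.29012342  0.16966943] 0.04232477824445678 5.998599347658455
[281.57417771 103.52029674]
[280.713932   196.44273456]
```

View pics/w2.png

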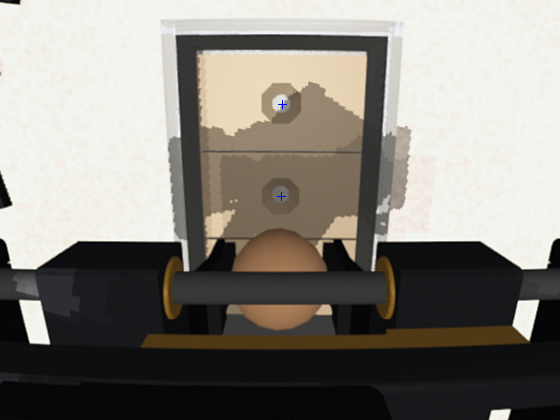

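The wrist view shows the egg held upright, and the markers sit on the dimples (281,103) and (281,196). I lower it into the middle dimple.

```bash
cat >>h.py <<'E'
def place(p,q):
    r.servo_line([*p,.06],.12,ori=q);r.sleep(.2)
    g=r.servo_line([*p,.0315],.04,guard=4);e=sensors.read_ee_pos();f=sensors.read_contact_force()
    print("place",g,e,f,sensors.read_time_s());return g,e
E
python3 - <<'E'
from h import *
q=quat(np.radians(-75.3))
g,e=place((.5075,-.2927),q)
if e[2]<.036:
    r.gripper_open();r.servo_line([.5075,-.2927,.16],.15)
    c=camera("wrist");cv2.imwrite("pics/w3.png",c["img"][:,:,::-1]);print(sensors.read_time_s())
    r.goto([.6425,.0045,.15],q);r.sleep(.2);c=camera("wrist");im=c["img"][:,:,::-1].copy()
    for z in(.035,.011):
        u=w2px(c,(.6425,.0045,z));print(u);cv2.drawMarker(im,tuple(np.int32(np.round(u))),(255,0,0),0,8,1)
    w3=cv2.imread("pics/w3.png")
    cv2.imwrite("pics/w4.png",np.hstack([w3[:300,120:460],im[:300,100:480]]));print(sensors.read_time_s(),sensors.read_ee_pos())
E
```

```text
place True [ 0.50746677 -0.29189886  0.03148568] [0.27155791 0.44587343 3.02108102] 8.7917
10.8417
[275.11579327 206.99624921]
[275.35946763 199.57936918]
12.3333 [0.64246061 0.00288003 0.15007217]
```

View pics/w4.png

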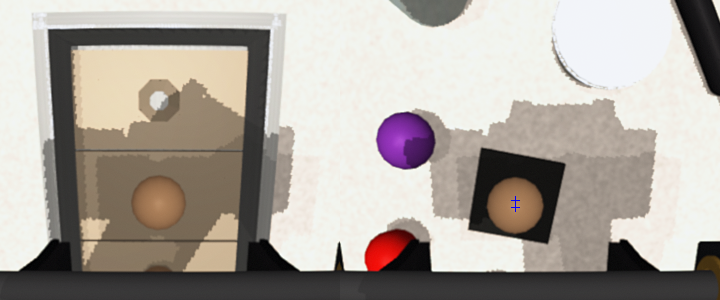

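Egg A sits upright in the middle dimple (159,203 left half), and egg B at (515,205) matches its prediction. I pick B and place it in the far dimple.

```bash
python3 - <<'E'
from h import *
q=quat(np.radians(-75.3))
p=(.643,.004)
r.servo_line([*p,.08],.2,ori=q)
print(r.servo_line([*p,.029],.08,guard=4),sensors.read_ee_pos())
r.close_gripper(6);print(sensors.read_opening(),sensors.read_grip_force(),sensors.read_contact_force())
r.servo_line([*p,.14],.15)
print(sensors.read_opening(),sensors.read_grip_force())
p=(.584,-.273)
r.goto([*p,.15],q)
g,e=place(p,q)
if e[2]<.036:
    r.gripper_open();r.servo_line([*p,.16],.15)
    # lid: bar thickness direction = lid x axis, about -6.6 deg
    for k in(-6.6,173.4):
        x=kinematics.inverse_kinematics([.501,.26,.2],quat(np.radians(k)));print(k,x)
        x=kinematics.inverse_kinematics([.5075,-.2927,.2],quat(np.radians(k+21.3)));print(k,x)
    r.servo_line([.53,-.2,.25],.25)
    c=camera("top");cv2.imwrite("pics/t2.png",c["img"][:,:,::-1]);print(sensors.read_time_s())
E
```

```text
False [0.64325289 0.0041423  0.02904741]
0.04252827470471389 6.004233760759234 [-1.77935692  2.566669    2.14083012]
0.04206549549895171 5.998465488664806
place True [ 0.58299236 -0.2722217   0.03105581] [-0.60234688  1.05098772  3.40875238] 18.1917
-6.6 [ 0.11744217  0.46940496 -0.89126046  1.80520719  0.41371969  1.06597918
 -1.04173644]
-6.6 [ 1.02608848  0.46841778 -0.77270159  1.76008666  0.36877627  1.06398927
  0.38128637]
173.4 [ 0.27674042  0.60057477 -1.17377305  1.79798368  0.60442327  1.16066992
  1.93382952]
173.4 [ 0.47798879  0.35865829 -0.03446598  1.79202339  0.01445776  0.9911541
 -2.44723417]
20.9
```

```bash
python3 - <<'E'
from h import *
import pickle
q=quat(np.radians(-6.7))
r.goto([.501,.26,.2],q);r.sleep(.3)
c=camera("wrist");pickle.dump(c,open("w5.pkl","wb"));print(sensors.read_time_s(),sensors.read_ee_pos(),c["position"])
im=c["img"][:,:,::-1].copy()
R2=R.from_euler('z',-6.7,degrees=True)
for x,y,z in((0,.05,.063),(0,-.05,.063),(.1385,.087,.0),(-.1385,.087,.0),(.1385,-.087,.0),(-.1385,-.087,.0)):
    p=R2.apply([x,y,0])+[.5013,.2605,z];u=w2px(c,p);print(u);cv2.drawMarker(im,tuple(np.int32(np.round(u))),(255,0,0),0,8,1)
t=cv2.resize(cv2.convertScaleAbs(cv2.imread("pics/t2.png")[180:350,360:480],alpha=1.5),(240,340))
o=np.zeros((420,800,3),np.uint8);o[:,:560]=im;o[:340,560:]=t
cv2.imwrite("pics/w5.png",o)
E
```

```text
22.9417 [0.50121469 0.25958108 0.20002873] [0.50996848 0.32870662 0.34818011]
[277.53086766 136.9679413 ]
[277.72176498 254.8986966 ]
[422.93159013  94.2476211 ]
[132.28961424  94.5167695 ]
[407.07647086 263.57372699]
[148.6486005 263.8613734]
```

View pics/w5.png

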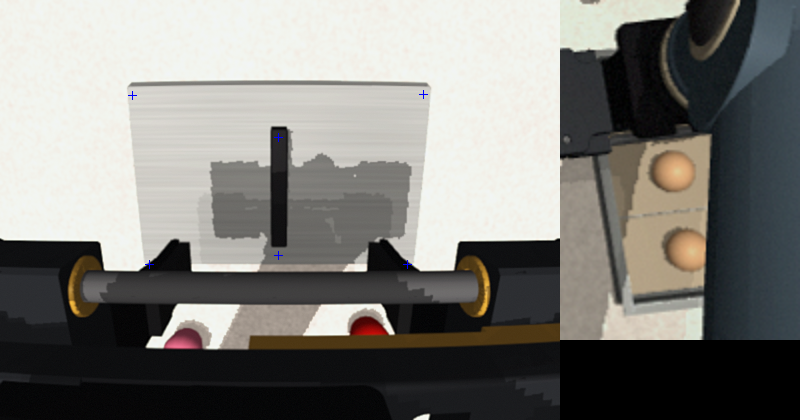

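The wrist view shows the bar top at (279,127)-(279,247) against a predicted 137-255, so the lid is about 7 mm further in +y than I had. My top-view estimate included the bar's near post. The right side shows the eggs seated upright.

```bash
python3 - <<'E'
from h import *
import pickle
c=pickle.load(open("w5.pkl","rb"))
R2=R.from_euler('z',6.7,degrees=True)
b=np.array([px2w(c,u,.063) for u in((279,127),(279,247))]);print(b,b.mean(0),np.linalg.norm(b[0]-b[1]))
for z in(0,.015):
  L=[px2w(c,u,z) for u in((129,86),(429,86))];print(z,L,np.linalg.norm(L[0]-L[1]),np.mean(L,0)-R2.inv().apply([0,.087,0]))
t=camera("top")
for u in((90+71/2,160+131/2),):print(px2w(t,u,.063)-R2.inv().apply([0,.05,0]))
m=b.mean(0)
for y in(.05,-.05):
  print((w2px(t,m+R2.inv().apply([0,y,0]))-[90,160])*2)
for x in(.1385,-.1385):
  for y in(.087,-.087): print((w2px(t,[m[0],m[1],0]+R2.inv().apply([x,y,0]))-[90,160])*2)
E
```

```text
[[0.50919547 0.31771723 0.063     ]
 [0.49741348 0.21793915 0.063     ]] [0.50330447 0.26782819 0.063     ] 0.10047129856357158
0 [array([0.372294  , 0.37121971, 0.        ]), array([0.655171  , 0.33779907, 0.        ])] 0.28484440295823665 [0.50358215 0.26810354 0.        ]
0.015 [array([0.37822518, 0.3693882 , 0.015     ]), array([0.64891551, 0.33740736, 0.015     ])] 0.2725729780952995 [0.50341999 0.26699193 0.015     ]
[0.50064764 0.26397352 0.063     ]
[ 67.82862223 127.98725228]
[161.12760669 151.79602235]
[95.54508697 12.92666516]
[243.52096334  50.01553953]
[ 13.73232694 253.48610359]
[170.15220544 294.26270254]
```

```bash
python3 - <<'E'
from h import *
import pickle
c=pickle.load(open("w2.pkl","rb"))
L=np.array([px2w(c,u,.065) for u in((162,21),(404,21))]);d=L[1]-L[0]
print(L,np.linalg.norm(d),np.degrees(np.arctan2(d[1],d[0]))+90, L.mean(0)[:2]-.1325*np.array([np.cos(.2566),np.sin(.2566)]))
q=quat(np.radians(-6.7));p=(.5027,.2668)
r.servo_line([*p,.09],.15,ori=q)
print(r.servo_line([*p,.050],.06,guard=5),sensors.read_ee_pos())
r.close_gripper(45);e=sensors.read_ee_pos();print(e,sensors.read_opening(),sensors.read_contact_force())
r.servo_line([*p,.20],.12)
print(sensors.read_contact_force(),sensors.read_torque(),sensors.read_opening())
r.servo_line([.5075,-.2925,.20],.2,ori=quat(np.radians(14.7)));r.sleep(.4)
c=camera("wrist");cv2.imwrite("pics/w6.png",c["img"][:,:,::-1]);pickle.dump(c,open("w6.pkl","wb"))
t=camera("top");s=camera("scene")
cv2.imwrite("pics/t6.png",t["img"][:,:,::-1]);cv2.imwrite("pics/s6.png",s["img"][:,:,::-1])
print(sensors.read_time_s(),sensors.read_ee_pos(),sensors.read_torque(),sensors.read_contact_force())
E
```

```text
[[ 0.61467954 -0.1822971   0.065     ]
 [ 0.65607085 -0.33757304  0.065     ]] 0.1606980337530107 14.926040040515261 [ 0.50721345 -0.29356269]
False [0.50281929 0.26708528 0.05012032]
[0.50263706 0.26680936 0.04998368] 0.013442664104325316 [-0.56561943  0.15508943  0.18386307]
[-0.16786873  0.53637851 -3.31753819] [-0.09681539 -0.08248799 -0.01520271] 0.013483976208104643
30.7667 [ 0.50751201 -0.29248304  0.20001229] [-0.01826612 -0.12999105 -0.00118535] [-0.03778533 -0.1083753  -2.88090397]
```

View pics/w6.png

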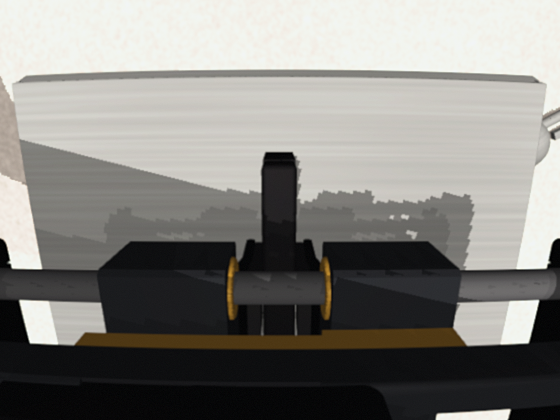

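The lid hangs level in the jaws, with the bar's far end at (279,153) and the plate edges square to the picture. I check the in-hand offset and lower it with a guard.

```bash
python3 - <<'E'
from h import *
import pickle
c=pickle.load(open("w6.pkl","rb"))
a=np.radians(14.7);ax=np.array([np.cos(a),np.sin(a),0]);ay=np.array([-np.sin(a),np.cos(a),0]);e=np.array([.5075,-.2925,.2])
for u,z in(((279,153),.213),((14,81),.159),((546,81),.159)):
    d=px2w(c,u,z)-e;print(d@ax,d@ay)
p=(.5073,-.2928);q=quat(np.radians(14.75))
r.servo_line([*p,.125],.12,ori=q);r.sleep(.3);f0=sensors.read_contact_force()
g=r.servo_line([*p,.1025],.03,guard=8)
print(g,sensors.read_ee_pos(),f0,sensors.read_contact_force(),sensors.read_torque(),sensors.read_time_s())
s=camera("scene");cv2.imwrite("pics/s7.png",cv2.resize(cv2.convertScaleAbs(s["img"][120:300,70:270,::-1],alpha=1.4),(660,594),interpolation=cv2.INTER_CUBIC))
E
```

```text
0.0004740633203968118 0.05480243727135003
-0.14036646280487275 0.08854420233992921
0.14280009294048507 0.08876930241364497
True [ 0.50685027 -0.29264796  0.1025642 ] [-0.91201391 -0.06279774 -3.85066897] [-0.13905426 -0.70773875  5.7631464 ] [-0.02865534 -0.08524411  0.01785713] 32.575
```

View pics/s7.png

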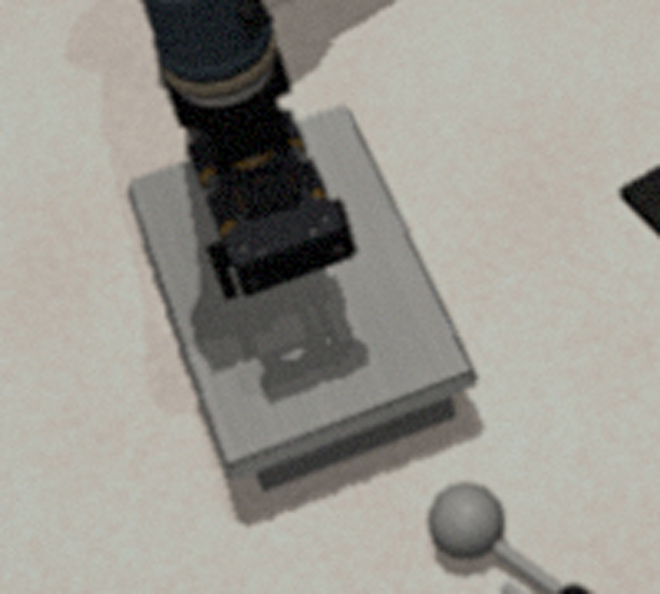

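The lid covers the pan with its skirt over the rim. Contact came at TCP z = 0.1026, against 0.103 expected when seated. I release it and check.

```bash
python3 - <<'E'
from h import *
r.gripper_open();r.sleep(.2);e=sensors.read_ee_pos();r.servo_line([e[0],e[1],.27],.15)
r.goto([.45,.05,.33],quat(np.radians(14.75)));r.sleep(.3)
print(sensors.read_time_s(),sensors.read_contact_force())
s=camera("scene")
im=cv2.resize(cv2.convertScaleAbs(s["img"][120:300,70:270,::-1],alpha=1.4),(660,594),interpolation=cv2.INTER_CUBIC)
a=R.from_euler('z',14.75,degrees=True)
for z,k in((.053,(255,0,0)),(.068,(0,0,255))):
  for x in(.1385,-.1385):
    for y in(.087,-.087):
      u=(w2px(s,a.apply([x,y,0])+[.5072,-.2928,z])-[70,120])*3.3;cv2.drawMarker(im,tuple(np.int32(u)),k,0,12,1)
cv2.imwrite("pics/s8.png",im)
E
```

```text
37.0833 [-0.31778779 -0.58821415 -0.30460533]
```

View pics/s8.png

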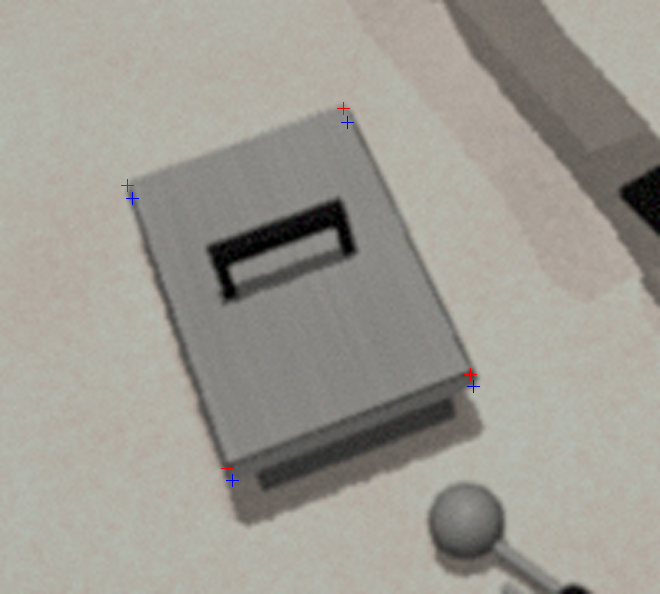

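The lid's plate corners match the predicted seated corners at all four: (128,184), (345,108), (472,374) and (229,466). It is level, square and fully down, and the arm is clear.

```bash
python3 -c "
from station import job;print(job.hand_in())"
```

```text
the job is handed in; nothing more can be done
None
```

I set both eggs upright in the empty dimples, put the lid squarely and fully down on the pan, and handed the job in at about 37 s of the 67 s allowed; no verdict came back.

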